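# Square a gift box into the zero corner of the wrapping board

### The job

Measure up for wrapping: push the teal striped gift box along the white measuring board with the fingertips, without lifting or tipping it, until it is snugly home in the corner at the yellow stop: one long side flush against the wooden back fence and its end flush against the yellow stop. The yellow stop may be at either end of the fence. Leave all the other things where they stand, then draw the hand clear.

Things in the scene. Friction and masses are not known exactly. Their poses are not given: they have to be found in the camera images.
- gift_box: closed teal box with cream stripes, 92 mm (its x) x 120 mm (its y, the long sides) x 50 mm tall, 0.2 to 0.45 kg, too wide to grip; slides on the board with moderate friction. Origin: centre of its underside. Starts loose on the board, long sides turned up to 0.5 rad from the fence's line, +x towards the fence.
- wrap_board: fixed white board, 290 (x) x 440 (y) x 8 mm; its top is 8 mm above the counter. Origin: centre of its underside; x points away from the robot to the fence, y along the fence to the left. The rigid wooden back fence runs along the whole far edge: inner face at x = +120 mm, 20 mm thick, top 35 mm above the counter. Black tick marks line the fence.
- yellow_stop: yellow end stop, a rigid fixed block 100 mm (x) x 20 mm (y) x 27 mm tall standing on the board at either end of the fence, square to it. Origin: centre of its underside, axes as the board's; it lies at x = +70 mm, y = +190 or -190 mm in the board's frame, its inner face 180 mm from the board's middle line.
- red_stop: red end stop, the same block at the other end of the fence. Not the one wanted.
- toy_duck: yellow toy duck, round body 38 mm across, 46 mm tall, standing on the board near one front corner; origin at the centre of its underside. Leave alone.
- spool: small wooden spool with a red core, 42 mm across, 34 mm tall, standing on the board near the other front corner; origin at the centre of its underside. Leave alone.
- pen_pot: cream and blue banded pot with four pens, 80 mm across, about 155 mm tall with the pens, on the counter to the left of the board (+y); origin at the centre of its underside. Leave alone.
- red_tin: red jar, 64 mm across, 75 mm tall, on the counter to the right of the board (-y); origin at the centre of its underside. Leave alone.
- green_tin: green jar with a yellow cap, 64 mm across, 75 mm tall, on the counter to the right of the board (-y); origin at the centre of its underside. Leave alone.
- toy_car: blue and white toy car, 80 x 46 x 44 mm, on the counter to the left of the board (+y); origin at the centre of its underside. Leave alone.
Things that resemble listed ones, but are neither listed nor needed, are in the scene too. What is shaped like the gift_box but purple or red is not meant.

How it is judged:
By the outcome, as a careful person would: the job done as asked, in the order asked, and still so for the second after the job is handed in, with the robot touching nothing.
It also fails if it takes over 64 s, if anything falls off the work surface, if the arm or the gripper's body presses on something with over 40 N, if the wrist force passes 120 N, or if a joint passes its speed limit or range.

### The arm

A 6-joint arm with a two-finger parallel gripper is mounted at the origin on the work surface. World frame = base frame: x ahead of the robot, y to its left, z up, the work surface at z = 0. Lengths are in m, angles in rad, forces in N, time in s.
With the tool pointing down it reaches from about 0.35 to 0.975 m from the base axis. Payload 4.9 kg.
Tool frame: the origin (TCP) lies at the very end of the fingers, on their centre line; the grasp point (between the pads) lies 19 mm behind it; x points along the fingers, y is the direction in which the jaws open and shut, and the axes are right-handed (so a half turn about x gives the same grasp; the last joint's range is limited). The gripper opens to 85 mm and grips with 20 to 120 N. Pads are 22 mm wide; open, the fingers measure 114 mm over their backs; the gripper's body (76 mm by 85 mm) begins 54 mm behind the grasp point. The pads swing forward as they close: fully open they stand 13 mm farther back than shut.
Start: joints at [0.994, 0.053, 1.613, -0, 1.476, -0.119], TCP at [0.276, 0.561, 0.231] pointing down, gripper open.
Joint ranges: [-3.01, 3.01], [-1.01, 2.22], [0.06, 2.58], [-1.02, 4.17], [0.09, 2.62], [-3.14, 3.14]. Speed limits (rad/s): [2.57, 2.57, 3.14, 3.14, 3.14, 3.14].

### API

Orientations are given as a rotation vector (axis times angle).
In Python, from station import ctrl, get_image, calibration, finish_job, search_frame, cut_out, mark_of gives the robot as it stands. The module is installed in compiled form; this text tells all that it offers.
- The arm moves only by the tool arm_command, never from a script. Its argument "plan" is a list that holds one entry, the list of rows, each a list of 7 numbers: the shift along the tool's x, y, z in m, then the turn, a rotation vector about the tool's x, y, z in degrees, then the finger opening in m, from 0 to 0.0854. A call has 1 to 20 rows; each row shifts and turns the pose as measured when the row begins, along the tool's axes as they then stand; what a row does not reach is not made up. A row lasts 1/12 s, in which the tool goes at most 41.7 mm and 7.16 degrees, less where a joint would pass 70% of its speed; a pose out of reach is approached as far as the arm can. A call with a gripper value outside its range is refused whole. The fingers move at their own pace and stop on an object; "squeeze" is the grip in N (left out, the last holds). Time passes only in rows, so rows that do not move let the fingers close. It gives the time, the measured TCP pose, the force and the opening at its end, in the units of the state.
- ctrl.get_obs(): the state, without advancing time (a new reading comes with each control period).
- get_image(name): name is "scene" or "side" or "wrist"; returns the picture (384x512x3 uint8, red, green, blue); there is no depth.
- calibration(name): a dict with "fx", "fy", "cx", "cy" (pixels), "cam_to_world" (4x4, takes a point from camera to world coordinates); the wrist camera has in their place "hand_eye" (4x4, takes a point from camera to tool coordinates, whose origin is the TCP and whose axes are the tool frame's). Camera axes: x right, y down, z forward; pixel columns grow to the right and rows downward; lengths in m; the calibration is good to about 2 mm. A picture is of the moment at which its call begins: read the wrist's pose just before it. calibration takes no time and is no camera call.
- finish_job(): hands the job in, once; it reports no verdict.
Trained networks look in the newest picture that a camera, given by its name, has taken for a name from the list of things; names that differ only in an ending like _2 or _b are one class to them, and where a whole thing is asked for, a point or a joint stands for the part that bears it (a point fixed in the world has none). Each returns a list of dicts, best first, with "conf" (0 to 1); they miss things now and then, are a little off and sometimes report something else, mostly with a low value. They report only what shows in the picture. A call takes as long as a camera call. They do not tell look-alikes from the thing itself.
- search_frame(camera, thing): "at" ([x, y, z] in m, in the coordinates of the camera as it stood for that picture, good to about 4 mm: the middle of the surface that is visible of it).
- cut_out(camera, thing): "mask" (384x512 bool, what is visible of it).
- mark_of(camera, thing): "at" ([x, y, z] in m, in the coordinates of the camera as it stood for that picture, good to about 4 mm: a listed point, or the origin of a listed thing).
The state is a dict: "t": time; "q": joint angles; "dq": joint speeds; "effort": joint torques, N m; "tool_pos": TCP position; "tool_rot": TCP orientation; "contact_force": force on the tool from outside, world axes, zero at the start; "wrist_torque": the same for the moment, N m; "opening": finger opening in m.
Only numpy, scipy, OpenCV 4.12 (cv2) and the standard library are available. Lean on these libraries where they do the work, as an engineer would, in place of code of your own. Each camera call takes 0.05 s, during which the arm holds its last target. There are 200 camera calls.

## Working session

There is one attempt and no reset: what is moved stays moved. The work goes in short steps, Python scripts to look and compute and a tool call to move; the robot and the scene stay as the last step left them, time stands still between calls to the robot, and variables do not carry over. Pictures are saved under pics/ and viewed, about 8 in all and at most 12, crops included, and the job is handed in when it is done.

Besides the shell and the picture viewer there is one more tool, called after "Emit:" as name(argument=value, ...), one argument or row to a line, values as JSON. arm_command: Moves the arm, as the interface text tells. Its arguments: {"type":"object","properties":{"plan":{"type":"array","items":{"type":"array","items":{"type":"array","items":{"type":"number"}}}},"squeeze":{"type":"number"}},"required":["plan"]}

```bash
mkdir -p pics
cat > h.py <<'E'
import numpy as np, cv2
from scipy.spatial.transform import Rotation as R
from station import ctrl,get_image,calibration,finish_job,search_frame,cut_out,mark_of
def c2w(name):
    c=calibration(name)
    if 'cam_to_world' in c: return c,np.array(c['cam_to_world'])
    o=ctrl.get_obs(); T=np.eye(4); T[:3,:3]=R.from_rotvec(o['tool_rot']).as_matrix(); T[:3,3]=o['tool_pos']
    return c,T@np.array(c['hand_eye'])
def w(T,p): return (T@np.r_[p,1])[:3]
def plane(c,T,uv,z):
    uv=np.atleast_2d(uv).astype(float)
    d=np.c_[(uv[:,0]-c['cx'])/c['fx'],(uv[:,1]-c['cy'])/c['fy'],np.ones(len(uv))]@T[:3,:3].T
    return T[:3,3]+d*((z-T[2,3])/d[:,2])[:,None]
def proj(c,T,P):
    q=(np.atleast_2d(P)-T[:3,3])@T[:3,:3]
    return np.c_[c['fx']*q[:,0]/q[:,2]+c['cx'],c['fy']*q[:,1]/q[:,2]+c['cy']]
def save(im,n): cv2.imwrite('pics/'+n,im[:,:,::-1])
E
python3 - <<'E'
from h import *
ims=[]
for n in ['scene','side']:
    c,T=c2w(n); im=get_image(n); save(im,n+'0.png')
    print(n,T.round(3).tolist(),c['fx'])
    for t in ['gift_box','wrap_board','yellow_stop','red_stop','toy_duck','spool']:
        for r in mark_of(n,t)[:3]:
            p=w(T,r['at']); print(t,round(r['conf'],2),p.round(3),proj(c,T,p).round(0)[0])
print(ctrl.get_obs())
E
```

```text
scene [[-0.663, 0.536, -0.522, 1.091], [0.748, 0.465, -0.473, 0.53], [-0.011, -0.704, -0.71, 0.859], [0.0, 0.0, 0.0, 1.0]] 384.592883350858
gift_box 0.88 [0.755 0.401 0.   ] [324. 355.]
gift_box 0.86 [ 0.245 -0.44  -0.001] [223. 113.]
gift_box 0.72 [ 0.232  0.25  -0.002] [382. 194.]
wrap_board 0.83 [ 0.557 -0.052 -0.   ] [239. 205.]
yellow_stop 0.74 [ 0.632 -0.243  0.009] [178. 187.]
red_stop 0.74 [0.636 0.137 0.009] [269. 254.]
red_stop 0.31 [0.456 0.13  0.007] [307. 215.]
toy_duck 0.52 [ 0.463 -0.234  0.008] [219. 162.]
spool 0.77 [0.452 0.132 0.007] [309. 214.]
spool 0.71 [ 0.456 -0.397  0.003] [189. 142.]
side [[0.825, -0.271, 0.496, -0.012], [-0.565, -0.421, 0.71, -0.722], [0.017, -0.866, -0.501, 0.564], [0.0, 0.0, 0.0, 1.0]] 347.4501258766594
gift_box 0.88 [ 0.304 -0.257 -0.005] [252. 286.]
gift_box 0.83 [0.237 0.249 0.002] [145. 194.]
gift_box 0.77 [ 0.241 -0.443 -0.004] [281. 365.]
wrap_board 0.77 [ 0.559 -0.051 -0.   ] [285. 208.]
yellow_stop 0.92 [ 0.628 -0.246  0.01 ] [350. 230.]
red_stop 0.78 [0.634 0.138 0.004] [268. 176.]
toy_duck 0.84 [ 0.457 -0.229  0.009] [297. 250.]
toy_duck 0.38 [ 0.456  0.378 -0.001] [192. 164.]
spool 0.66 [0.45  0.133 0.004] [223. 191.]
{'t': 0.7, 'q': array([ 9.94000482e-01,  5.26696973e-02,  1.61287661e+00,  1.02149340e-06,
        1.47596709e+00, -1.19014400e-01]), 'dq': array([-0.00102933,  0.00073832,  0.00161026, -0.00027633, -0.00094081,
       -0.00150983]), 'effort': array([ 1.93863270e-04, -3.93563139e+01, -3.70367360e+01, -1.08512597e-04,
        5.59180116e-04, -1.80826993e-05]), 'tool_pos': array([0.27623221, 0.56064387, 0.23133637]), 'tool_rot': array([ 0.35902946,  1.54079864, -0.35891104]), 'contact_force': array([-0.132643  , -0.2670601 ,  0.25836279]), 'wrist_torque': array([ 0.00548472, -0.0199955 ,  0.02218077]), 'opening': 0.08597128968185438}
```

View pics/scene0.png

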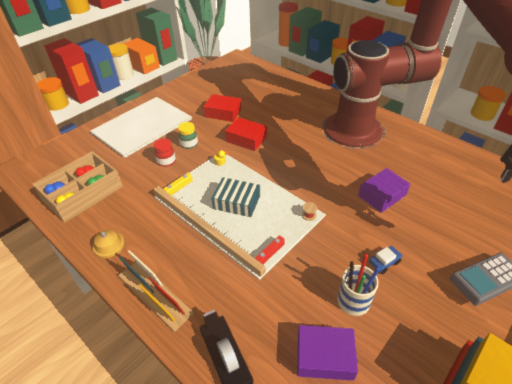

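View pics/side0.png

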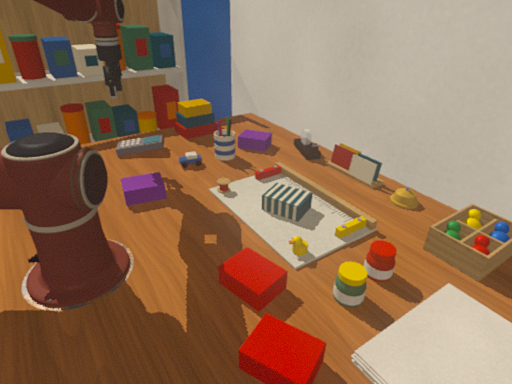

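The scene view shows the teal striped box at (236,196) and the yellow stop at (178,185), which is the -y end; the red stop is at (269,247). In the side view the box is at (287,202), the yellow stop at (352,228), the duck at (299,246) and the spool at (223,186).
Candidates for the gift box in the scene view: teal (236,196), purple (384,190) and (327,352), red (222,107) and (245,133). I choose teal (236,196).

Run:
```python
from h import *
outs=[]
for n,box in [('scene',(150,140,330,275)),('side',(205,160,385,295))]:
    c,T=c2w(n); im=get_image(n)
    for f in (mark_of,):
        for r in f(n,'gift_box'):
            p=w(T,r['at']); print(n,round(r['conf'],2),p.round(3))
    for r in cut_out(n,'gift_box'):
        ys,xs=np.nonzero(r['mask']); print('mask',round(r['conf'],2),xs.mean().round(),ys.mean().round(),len(xs))
    x0,y0,x1,y1=box
    outs.append(cv2.resize(im[y0:y1,x0:x1],None,fx=4,fy=4,interpolation=cv2.INTER_CUBIC)[:, :])
save(cv2.resize(np.vstack(outs),(400,600),interpolation=cv2.INTER_AREA),'crop1.png')
save(outs[0],'cs.png'); save(outs[1],'cd.png')
o=ctrl.get_obs(); print(R.from_rotvec(o['tool_rot']).as_matrix().round(3)); print(np.array(calibration('wrist')['hand_eye']).round(3), calibration('wrist')['fx'])
```

```text
scene 0.89 [ 0.556 -0.059  0.007]
scene 0.86 [0.234 0.25  0.003]
scene 0.74 [ 0.757  0.402 -0.002]
scene 0.7 [ 0.245 -0.441  0.001]
scene 0.59 [ 0.307 -0.258  0.001]
mask 0.93 236.0 197.0 1489
mask 0.87 327.0 352.0 3022
mask 0.74 222.0 107.0 827
mask 0.71 246.0 133.0 967
mask 0.65 384.0 190.0 1411
side 0.87 [ 0.235  0.25  -0.001]
side 0.87 [ 0.242 -0.445 -0.003]
side 0.81 [ 0.754  0.406 -0.003]
side 0.61 [ 0.554 -0.065  0.007]
side 0.57 [ 0.302 -0.256 -0.003]
mask 0.88 287.0 201.0 1359
mask 0.8 253.0 278.0 2748
mask 0.78 281.0 353.0 4476
mask 0.78 254.0 140.0 577
mask 0.75 144.0 188.0 1116
[[-0.     0.442  0.897]
 [ 0.     0.897 -0.442]
 [-1.     0.    -0.   ]]
[[ 0.    -0.26   0.966 -0.143]
 [ 1.     0.001  0.    -0.001]
 [-0.001  0.966  0.26  -0.065]
 [ 0.     0.     0.     1.   ]] 325.18687879533036
```

View pics/cs.png

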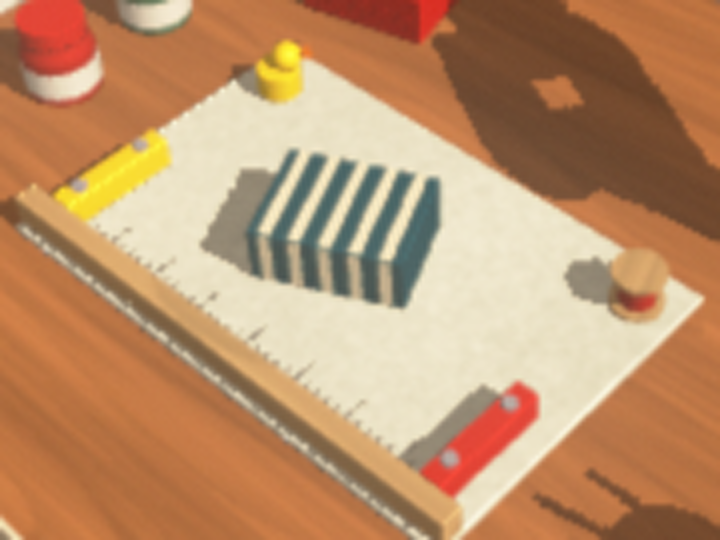

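The close crop shows the teal and cream box alone on the board, turned relative to the fence. The yellow stop is at the -y end (crop (110,175)) with the duck near it, and the spool is near the red end. Moving above the board for a close look.

Emit:
arm_command(
  plan=[
    [[0, -0.029, 0.0286, 0, 0, 0, 0.085], [0, -0.029, 0.0286, 0, 0, 0, 0.085], [0, -0.029, 0.0286, 0, 0, 0, 0.085], [0, -0.029, 0.0286, 0, 0, 0, 0.085], [0, -0.029, 0.0286, 0, 0, 0, 0.085], [0, -0.029, 0.0286, 0, 0, 0, 0.085], [0, -0.029, 0.0286, 0, 0, 0, 0.085], [0, -0.029, 0.0286, 0, 0, 0, 0.085], [0, -0.029, 0.0286, 0, 0, 0, 0.085], [0, -0.029, 0.0286, 0, 0, 0, 0.085], [0, -0.029, 0.0286, 0, 0, 0, 0.085], [0, -0.029, 0.0286, 0, 0, 0, 0.085], [0, -0.029, 0.0286, 0, 0, 0, 0.085], [0, -0.029, 0.0286, 0, 0, 0, 0.085], [0, -0.029, 0.0286, 0, 0, 0, 0.085], [0, -0.029, 0.0286, 0, 0, 0, 0.085], [0, 0, 0, -6.5, 0, 0, 0.085], [0, 0, 0, -6.5, 0, 0, 0.085], [0, 0, 0, -6.5, 0, 0, 0.085], [0, 0, 0, -6.5, 0, 0, 0.085]],
  ],
)

```text
t: 2.67
tool_pos: [0.4881, -0.0779, 0.2331]
tool_rot: [-0.013, 1.559, 0.012]
contact_force: [-0.1, 0.0, -0.1]
opening: 0.085
```

```bash
cat >> h.py <<'E'
def pose():
    o=ctrl.get_obs(); M=R.from_rotvec(o['tool_rot']).as_matrix()
    print('t',round(o['t'],2),'tcp',o['tool_pos'].round(4),'phi deg',np.degrees(np.arctan2(M[1,2],M[0,2])).round(2),'tilt',M[2].round(3),'F',o['contact_force'].round(1),'open',round(o['opening'],4))
def teal(im):
    h=cv2.cvtColor(im,cv2.COLOR_RGB2HSV)
    return cv2.inRange(h,(85,70,20),(108,255,200))
E
python3 - <<'E'
from h import *
pose()
n='wrist'; c,T=c2w(n); im=get_image(n); save(im,'w1.png')
for t in ['gift_box','yellow_stop','red_stop','wrap_board','toy_duck','spool']:
    for r in mark_of(n,t)[:2]:
        p=w(T,r['at']); print(t,round(r['conf'],2),p.round(3),proj(c,T,p).round(0)[0])
E
```

```text
t 2.67 tcp [ 0.4881 -0.0779  0.2331] phi deg 0.89 tilt [-1.    -0.001  0.012] F [-0.1  0.  -0.1] open 0.085
gift_box 0.86 [ 0.557 -0.06   0.012] [267. 223.]
red_stop 0.96 [0.637 0.141 0.007] [423. 283.]
toy_duck 0.81 [ 0.459 -0.235  0.01 ] [113. 138.]
spool 0.74 [0.451 0.133 0.008] [443. 135.]
```

View pics/w1.png

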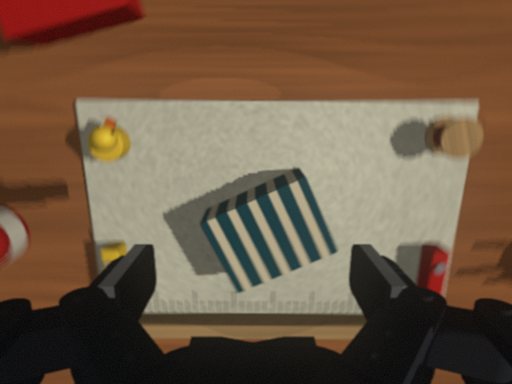

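The wrist view shows the teal box with its top corners near (207,223), (303,182), (336,250) and (240,291), turned by about +23°. The fence is at the bottom, the yellow stop at the lower left and the duck at the upper left.

```bash
cat >> h.py <<'E'
def boxfit(name,p0,save_as=None,im=None):
    "fit (x,y,yaw) of gift box: whole-silhouette IoU against network mask"
    from scipy.optimize import minimize
    c,T=c2w(name)
    if im is None: im=get_image(name)
    ms=cut_out(name,'gift_box'); loc=proj(c,T,[[p0[0],p0[1],.035]])[0]
    ms=sorted(ms,key=lambda r:np.hypot(*(np.argwhere(r['mask']).mean(0)[::-1]-loc)))
    S=8; m=ms[0]['mask']
    def sil(p):
        a=p[2]; Rm=np.array([[np.cos(a),-np.sin(a)],[np.sin(a),np.cos(a)]])
        b=np.array([[x,y] for x in(-.046,.046) for y in(-.06,.06)])@Rm.T+p[:2]
        q=proj(c,T,np.r_[np.c_[b,np.full(4,.008)],np.c_[b,np.full(4,.058)]])
        hl=cv2.convexHull(q.astype(np.float32))[:,0]
        return hl
    M=cv2.resize(m.astype(np.float32),None,fx=2,fy=2,interpolation=cv2.INTER_LINEAR)
    def cost(p):
        g=np.zeros(M.shape,np.uint8); cv2.fillConvexPoly(g,np.round((sil(p)*2+.5)*256).astype(np.int32),255,cv2.LINE_AA,8)
        g=g/255.; return -np.minimum(g,M).sum()/np.maximum(g,M).sum()
    best=min((minimize(cost,np.array(p0)+[0,0,d],method='Nelder-Mead',options=dict(initial_simplex=np.array(p0)+[0,0,d]+np.array([[0,0,0],[.01,0,0],[0,.01,0],[0,0,.1]]),xatol=1e-4,fatol=1e-4)) for d in(-.05,.05)),key=lambda r:r.fun)
    print(name,'box',best.x.round(4),'deg',np.degrees(best.x[2]).round(1),'IoU',-round(best.fun,3))
    if save_as:
        v=im.copy(); cv2.polylines(v,[np.round(sil(best.x)).astype(np.int32)],True,(255,0,0)); save(v,save_as)
    return best.x
E
python3 - <<'E'
from h import *
c,T=c2w('wrist')
print(plane(c,T,[(207,223),(303,182),(336,250),(240,291)],.058).round(4))
for n in ['wrist','scene','side']: boxfit(n,[.555,-.06,.4])
# board corners z=.008 near edge
print(plane(c,T,[(78,99),(478,101)],.008).round(4))
# fence line: inner base edge
for n in ['scene','side']:
    c,T=c2w(n); im=get_image(n)
    for t in ['yellow_stop','red_stop','wrap_board']:
        for r in mark_of(n,t)[:1]: print(n,t,w(T,r['at']).round(4))
E
```

```text
[[ 0.5404 -0.1243  0.058 ]
 [ 0.4956 -0.0269  0.058 ]
 [ 0.5695  0.0121  0.058 ]
 [ 0.6201 -0.09    0.058 ]]
wrist box [ 0.5561 -0.0603  0.4456] deg 25.5 IoU 0.982
scene box [ 0.5542 -0.0616  0.5024] deg 28.8 IoU 0.885
side box [ 0.556  -0.0614  0.4876] deg 27.9 IoU 0.914
[[ 0.4177 -0.2676  0.008 ]
 [ 0.4151  0.166   0.008 ]]
scene yellow_stop [ 0.6319 -0.2436  0.0107]
scene red_stop [0.6368 0.1378 0.0057]
scene wrap_board [ 5.566e-01 -5.170e-02  5.000e-04]
side yellow_stop [ 0.6292 -0.2453  0.0124]
side red_stop [0.6321 0.1357 0.0064]
side wrap_board [ 0.5621 -0.052  -0.0024]
```

Box at about (0.556, -0.061), yaw about +26°. Board centre at about (0.559, -0.052), yaw about 0, so the target is about (0.633, -0.172). Next I go down behind the near long side.

Emit:
arm_command(
  plan=[
    [[0, 0.002, -0.03, 0.9, 0.7, 0, 0.06], [0.035, 0, 0, 0, 0, 0, 0.06], [0.035, 0, 0, 0, 0, 0, 0.06], [0.035, 0, 0, 0, 0, 0, 0.06], [0.03, 0, 0, 0, 0, 0, 0.06], [0.02, 0, 0, 0, 0, 0, 0.06], [0.01, 0, 0, 0, 0, 0, 0.06], [0, 0, 0, 0, 0, 0, 0.06]],
  ],
)

```text
t: 4.38
tool_pos: [0.4609, -0.077, 0.0674]
tool_rot: [0.001, 1.559, -0.009]
contact_force: [-0.6, -1.0, -0.6]
opening: 0.0599
```

```bash
python3 -c "
from h import *
pose()"
```

```text
t 4.38 tcp [ 0.4609 -0.077   0.0674] phi deg -0.33 tilt [-1.    -0.005  0.012] F [-0.6 -1.  -0.6] open 0.0599
```

Emit:
arm_command(
  plan=[
    [[0.025, 0, 0, 0, 0, 0, 0.06], [0.015, 0, 0, 0, 0, 0, 0.06], [0.008, 0, 0, 0, 0.7, 0, 0.06], [0, 0, 0, 0, 0, 0, 0.06], [0, 0, 0.01, 0, 0, 0, 0.06], [0, 0, 0.01, 0, 0, 0, 0.06], [0, 0, 0.01, 0, 0, 0, 0.06], [0, 0, 0.008, 0, 0, 0, 0.06], [0, 0, 0.008, 0, 0, 0, 0.06], [0, 0, 0.008, 0, 0, 0, 0.06], [0, 0, 0.008, 0, 0, 0, 0.06], [0, 0, 0, 0, 0, 0, 0.06]],
  ],
)

```text
t: 5.38
tool_pos: [0.5369, -0.0802, 0.0311]
tool_rot: [-0.004, 1.558, -0.012]
contact_force: [-0.8, -0.1, -0.6]
opening: 0.0602
```

Run:
```python
from h import *
pose()
for n in ['wrist','scene','side']: boxfit(n,[.59,-.07,.1],n+'2.png')
pose()
```

```text
t 5.38 tcp [ 0.5369 -0.0802  0.0311] phi deg -0.27 tilt [-1.    -0.01   0.013] F [-0.8 -0.1 -0.6] open 0.0602
wrist box [ 0.6007 -0.0646  0.2293] deg 13.1 IoU 0.387
scene box [ 0.5981 -0.0649  0.2342] deg 13.4 IoU 0.944
side box [ 0.6    -0.0655  0.2584] deg 14.8 IoU 0.515
t 5.68 tcp [ 0.5344 -0.0799  0.0301] phi deg -0.29 tilt [-1.   -0.01  0.01] F [-0.1  0.8 -0.7] open 0.0599
```

View pics/wrist2.png

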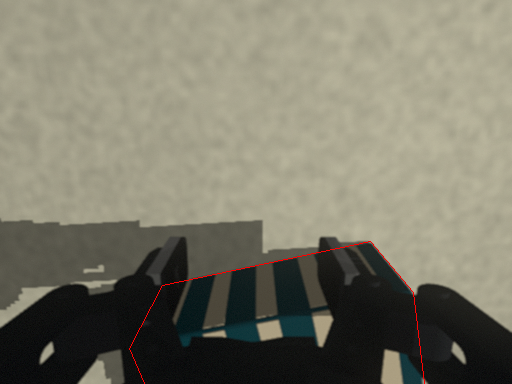

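The wrist view shows both fingertips at the near long side: the +y finger at (335,255) touches, and the box has turned to about 13°. I back off slightly, lower the hand, shift a little to +y and push on.

Emit:
arm_command(
  plan=[
    [[0, 0, -0.008, 0, 0, 0, 0.06], [0.006, 0.01, 0, 0, 0.7, 0, 0.06], [0.004, 0.004, 0, 0, 0, 0, 0.06], [0, 0, 0, 0, 0, 0, 0.06], [0, 0, 0.008, 0, 0, 0, 0.06], [0, 0, 0.008, 0, 0, 0, 0.06], [0, 0, 0.006, 0, 0, 0, 0.06], [0, 0, 0.006, 0, 0, 0, 0.06], [0, 0, 0.006, 0, 0, 0, 0.06], [0, 0, 0.005, 0, 0, 0, 0.06], [0, 0, 0, 0, 0, 0, 0.06]],
  ],
)

```text
t: 6.6
tool_pos: [0.5665, -0.064, 0.0175]
tool_rot: [-0.003, 1.578, -0.01]
contact_force: [-1.2, 0.5, 0.8]
opening: 0.06
```

Run:
```python
from h import *
pose()
for n in ['scene']: boxfit(n,[.62,-.07,.05],'scene3.png')
pose()
```

```text
t 6.6 tcp [ 0.5665 -0.064   0.0175] phi deg -0.27 tilt [-1.    -0.008 -0.007] F [-1.2  0.5  0.8] open 0.06
scene box [ 0.6235 -0.0739 -0.0039] deg -0.2 IoU 0.939
t 6.7 tcp [ 0.5658 -0.064   0.0174] phi deg -0.28 tilt [-1.    -0.008 -0.007] F [-0.3 -0.3 -0.2] open 0.0601
```

Emit:
arm_command(
  plan=[
    [[0, 0, 0.004, 0, 0, 0, 0.06], [0, 0, 0.004, 0, 0, 0, 0.06], [0, 0, 0.003, 0, 0, 0, 0.06], [0, 0, 0.003, 0, 0, 0, 0.06]],
  ],
)

```text
t: 7.03
tool_pos: [0.5784, -0.0643, 0.017]
tool_rot: [-0.002, 1.583, -0.011]
contact_force: [-17.4, 0.4, 11.2]
opening: 0.0605
```

Emit:
arm_command(
  plan=[
    [[0, 0, 0.003, 0, 0, 0, 0.06], [0, 0, 0.003, 0, 0, 0, 0.06]],
  ],
)

```text
t: 7.2
tool_pos: [0.5777, -0.0643, 0.0164]
tool_rot: [-0.002, 1.604, -0.01]
contact_force: [-16.6, 0.2, 12.2]
opening: 0.0599
```

Emit:
arm_command(
  plan=[
    [[0, 0, 0.003, 0, 0, 0, 0.06], [0, 0, 0.002, 0, 0, 0, 0.06]],
  ],
)

```text
t: 7.37
tool_pos: [0.5769, -0.0643, 0.0159]
tool_rot: [-0.002, 1.621, -0.01]
contact_force: [-8.0, -0.5, 6.6]
opening: 0.0602
```

Contact with the fence shows in the force: the TCP stalls at x≈0.578. Now lift, go over to the +y end and turn the hand to face -y.

Emit:
arm_command(
  plan=[
    [[0, 0, -0.015, 0, 0, 0, 0.06], [-0.04, 0, 0, 0, -2.9, 0, 0.04], [-0.04, 0, 0, 0, 0, 0, 0.04], [0, 0.033, 0.022, 6.9, 0, 0, 0.04], [0, 0.034, 0.018, 6.9, 0, 0, 0.04], [0, 0.034, 0.014, 6.9, 0, 0, 0.04], [0, 0, 0, 6.9, 0, 0, 0.04], [0, 0, 0, 6.9, 0, 0, 0.04], [0, 0, 0, 6.9, 0, 0, 0.04], [0, 0, 0, 6.9, 0, 0, 0.04], [0, 0, 0, 6.9, 0, 0, 0.04], [0, 0, 0, 6.9, 0, 0, 0.04], [0, 0, 0, 6.9, 0, 0, 0.04], [0, 0, 0, 6.9, 0, 0, 0.04], [0, 0, 0, 6.9, 0, 0, 0.04], [0, 0, 0, 6.9, 0, 0, 0.04], [0, 0, 0, 0, 0, 0, 0.04]],
  ],
)

```text
t: 8.78
tool_pos: [0.645, 0.035, 0.1058]
tool_rot: [1.263, 1.154, -1.232]
contact_force: [-0.5, 0.3, -0.8]
opening: 0.0399
```

```bash
python3 - <<'E'
from h import *
pose()
for n in ['scene','side']: boxfit(n,[.633,-.07,.0],n+'4.png')
E
python3 -c "
import cv2,numpy as np
a=cv2.imread('pics/scene4.png')[130:290,130:350];b=cv2.imread('pics/side4.png')[130:290,180:400]
cv2.imwrite('pics/both4.png',cv2.resize(np.hstack([a,b]),(800,290),interpolation=cv2.INTER_CUBIC))"
```

```text
t 8.78 tcp [0.645  0.035  0.1058] phi deg -93.4 tilt [-1.     0.031  0.004] F [-0.5  0.3 -0.8] open 0.0399
scene box [ 0.6337 -0.0741 -0.0833] deg -4.8 IoU 0.655
side box [ 0.6358 -0.0728 -0.0418] deg -2.4 IoU 0.897
```

View pics/both4.png

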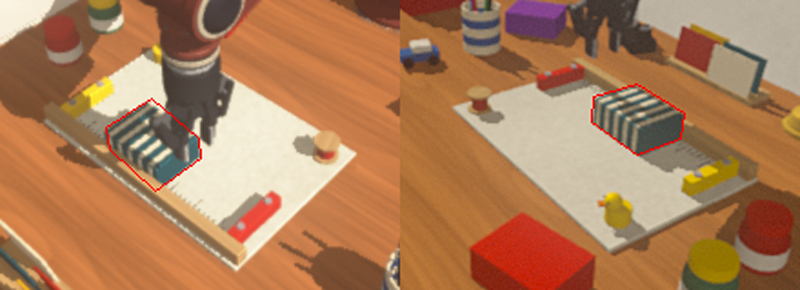

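The box is flush along the fence (left crop (150,145), right crop (637,120)), and the hand is above its +y end. Now descend and push towards -y.

Emit:
arm_command(
  plan=[
    [[0, -0.015, 0, -3.4, 0, 0, 0.04], [0.03, 0, 0, 0, 0, -1.8, 0.04], [0.025, 0, 0, 0, 0, 0, 0.04], [0.015, 0, 0, 0, 0, 0, 0.04], [0.008, 0, 0, 0, 0, 0, 0.04], [0, 0, 0, 0, 0, 0, 0.04], [0, 0, 0, 0, 0, 0, 0.04]],
  ],
)

```text
t: 9.57
tool_pos: [0.6333, 0.0352, 0.0284]
tool_rot: [1.193, 1.209, -1.195]
contact_force: [0.0, 0.4, -0.1]
opening: 0.0403
```

```bash
python3 -c "
from h import *
pose()"
```

```text
t 9.57 tcp [0.6333 0.0352 0.0284] phi deg -88.94 tilt [-1.     0.006  0.007] F [ 0.   0.4 -0.1] open 0.0403
```

Emit:
arm_command(
  plan=[
    [[0.008, 0, 0, 1, 0, 0, 0.04], [0, 0, 0.015, 0, 0, 0, 0.04], [0, 0, 0.012, 0, 0, 0, 0.04], [0, 0, 0.01, 0, 0, 0, 0.04], [0, 0, 0.01, 0, 0, 0, 0.04], [0, 0, 0.01, 0, 0, 0, 0.04], [0, 0, 0.01, 0, 0, 0, 0.04], [0, 0, 0.01, 0, 0, 0, 0.04], [0, 0, 0.01, 0, 0, 0, 0.04], [0, 0, 0.01, 0, 0, 0, 0.04], [0, 0, 0.006, 0, 0, 0, 0.04], [0, 0, 0, 0, 0, 0, 0.04]],
  ],
)

```text
t: 10.57
tool_pos: [0.6356, -0.0798, 0.0249]
tool_rot: [1.213, 1.195, -1.205]
contact_force: [0.3, 1.5, -1.3]
opening: 0.0398
```

```bash
python3 - <<'E'
from h import *
pose()
p=ctrl.get_obs()['tool_pos']
for n in ['scene','side']: boxfit(n,[.633,p[1]-.07,.0],n+'5.png')
E
python3 -c "
import cv2,numpy as np
a=cv2.imread('pics/scene5.png')[130:290,130:350];b=cv2.imread('pics/side5.png')[130:290,180:400]
cv2.imwrite('pics/both5.png',cv2.resize(np.hstack([a,b]),(800,290),interpolation=cv2.INTER_CUBIC))"
```

```text
t 10.57 tcp [ 0.6356 -0.0798  0.0249] phi deg -90.14 tilt [-1.     0.012  0.006] F [ 0.3  1.5 -1.3] open 0.0398
scene box [ 0.6435 -0.157  -0.3374] deg -19.3 IoU 0.398
side box [ 0.6344 -0.1527 -0.0089] deg -0.5 IoU 0.926
```

View pics/both5.png

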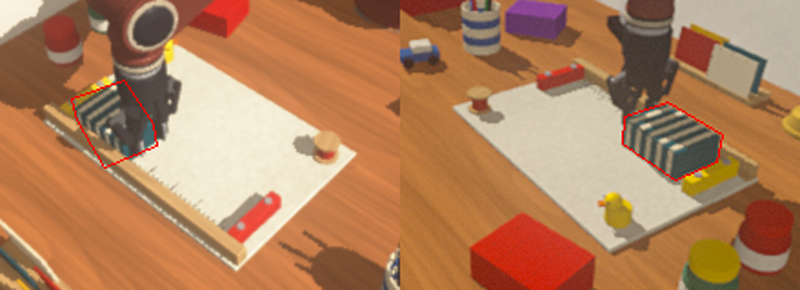

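The side crop shows the box, now at (672,140), about 2 cm short of the yellow stop at (710,175) and still square to the fence. Continuing gently until the force rises.

Emit:
arm_command(
  plan=[
    [[0, 0, 0.006, 0, 0, 0, 0.04], [0, 0, 0.006, 0, 0, 0, 0.04], [0, 0, 0.005, 0, 0, 0, 0.04], [0, 0, 0.004, 0, 0, 0, 0.04]],
  ],
)

```text
t: 11.1
tool_pos: [0.6355, -0.0973, 0.025]
tool_rot: [1.211, 1.2, -1.201]
contact_force: [-0.4, 1.7, 1.0]
opening: 0.0398
```

Emit:
arm_command(
  plan=[
    [[0, 0, 0.003, 0, 0, 0, 0.04], [0, 0, 0.003, 0, 0, 0, 0.04]],
  ],
)

```text
t: 11.27
tool_pos: [0.6357, -0.1013, 0.0251]
tool_rot: [1.217, 1.203, -1.199]
contact_force: [1.2, 19.2, 2.5]
opening: 0.0402
```

Emit:
arm_command(
  plan=[
    [[0, 0, 0.003, 0, 0, 0, 0.04], [0, 0, 0.003, 0, 0, 0, 0.04]],
  ],
)

```text
t: 11.43
tool_pos: [0.6361, -0.101, 0.0252]
tool_rot: [1.23, 1.212, -1.194]
contact_force: [-1.5, 13.5, 2.9]
opening: 0.0399
```

The push stalls at y≈-0.101 with about 19 N, which is where the stop should be. Now lift, go round to the near side and reseat against the fence.

Emit:
arm_command(
  plan=[
    [[0, 0, -0.02, 0, 0, 0, 0.04], [-0.04, 0, 0, 0, 0, 0, 0.04], [-0.04, 0, 0, 0, 0, 0, 0.06], [0, -0.03, 0.025, -6.9, 0, 0, 0.06], [0, -0.034, 0.021, -6.9, 0, 0, 0.06], [0, -0.036, 0.017, -6.9, 0, 0, 0.06], [0, 0, 0, -6.9, 0, 0, 0.06], [0, 0, 0, -6.9, 0, 0, 0.06], [0, 0, 0, -6.9, 0, 0, 0.06], [0, 0, 0, -6.9, 0, 0, 0.06], [0, 0, 0, -6.9, 0, 0, 0.06], [0, 0, 0, -6.9, 0, 0, 0.06], [0, 0, 0, -6.9, 0, 0, 0.06], [0, 0, 0, -6.9, 0, 0, 0.06], [0, 0, 0, -6.9, 0, 0, 0.06], [0, 0, 0, -3, 0, 0, 0.06], [0, 0, 0, 0, 0, 0, 0.06]],
  ],
)

```text
t: 12.85
tool_pos: [0.5416, -0.1727, 0.1121]
tool_rot: [0.011, 1.549, -0.02]
contact_force: [1.1, -0.7, -0.4]
opening: 0.0598
```

Run:
```python
from h import *
pose()
for n in ['scene','side','wrist']: boxfit(n,[.633,-.17,.0],n+'6.png')
```

```text
t 12.85 tcp [ 0.5416 -0.1727  0.1121] phi deg -1.14 tilt [-1.    -0.005  0.022] F [ 1.1 -0.7 -0.4] open 0.0598
scene box [ 0.6326 -0.1732 -0.0788] deg -4.5 IoU 0.878
side box [ 0.6352 -0.171  -0.0391] deg -2.2 IoU 0.813
wrist box [ 0.6364 -0.1788 -0.0009] deg -0.1 IoU 0.56
```

View pics/wrist6.png

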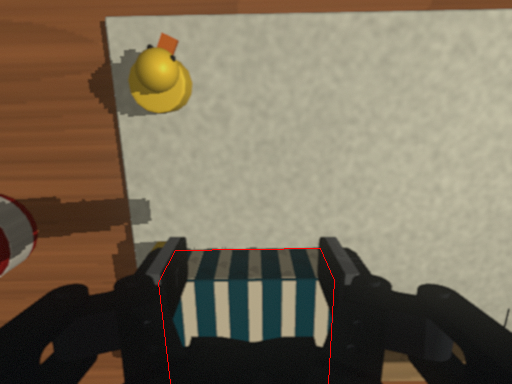

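The box sits parallel in front of the fingers (near edge at row ~250) and the duck is untouched at (160,80). Descending for the reseating push.

Emit:
arm_command(
  plan=[
    [[0.03, 0, -0.005, -1.1, 1.3, 0, 0.06], [0.03, 0, 0, 0, 0, 0, 0.06], [0.02, 0, 0, 0, 0, 0, 0.06], [0.008, 0, 0, 0, 0, 0, 0.06], [0, 0, 0, 0, 0, 0, 0.06], [0, 0, 0.012, 0, 0, 0, 0.06], [0, 0, 0.012, 0, 0, 0, 0.06], [0, 0, 0.006, 0, 0, 0, 0.06], [0, 0, 0.004, 0, 0, 0, 0.06]],
  ],
)

```text
t: 13.9
tool_pos: [0.5751, -0.1742, 0.0263]
tool_rot: [-0.003, 1.566, -0.011]
contact_force: [0.4, 0.3, 0.3]
opening: 0.06
```

Emit:
arm_command(
  plan=[
    [[0, 0, 0.003, 0, 0, 0, 0.06], [0, 0, 0.003, 0, 0, 0, 0.06]],
  ],
)

```text
t: 14.07
tool_pos: [0.578, -0.1744, 0.0272]
tool_rot: [-0.003, 1.577, -0.01]
contact_force: [-19.0, 0.2, 9.2]
opening: 0.0598
```

Emit:
arm_command(
  plan=[
    [[0, 0, 0.003, 0, 0, 0, 0.06], [0, 0, 0.003, 0, 0, 0, 0.06]],
  ],
)

```text
t: 14.23
tool_pos: [0.5775, -0.1744, 0.0273]
tool_rot: [-0.002, 1.595, -0.01]
contact_force: [-12.3, 0.8, 6.4]
opening: 0.0598
```

Same stall position as before (x≈0.578), so the box is against the fence. Draw clear and check.

Emit:
arm_command(
  plan=[
    [[0, 0, -0.02, 0, -1.2, 0, 0.06], [-0.04, 0, -0.005, 0, 0, 0, 0.06], [-0.04, 0, 0, 0, 0, 0, 0.06], [-0.04, 0, -0.01, 0, 0, 0, 0.06], [-0.04, 0, -0.01, 0, 0, 0, 0.06], [-0.03, 0.02, -0.02, 0, 0, 0, 0.06], [0, 0.03, -0.02, 0, 0, 0, 0.06], [0, 0.03, -0.02, 0, 0, 0, 0.06], [0, 0.02, -0.01, 0, 0, 0, 0.06], [0, 0, 0, 0, 0, 0, 0.06]],
  ],
)

```text
t: 15.07
tool_pos: [0.4553, -0.0696, 0.2289]
tool_rot: [0.004, 1.577, -0.012]
contact_force: [-0.1, 0.0, -0.6]
opening: 0.0601
```

Run:
```python
from h import *
pose()
ims={}
for n in ['wrist','scene','side']:
    c,T=c2w(n); ims[n]=get_image(n); boxfit(n,[.633,-.17,.0],None,ims[n])
    for t in ['toy_duck','spool','yellow_stop']:
        for r in mark_of(n,t)[:1]: print(t,round(r['conf'],2),w(T,r['at']).round(3))
c,T=c2w('wrist'); u,v=proj(c,T,[[.633,-.18,.05]])[0].astype(int); print(u,v)
a=ims['wrist'][max(0,v-90):v+90,max(0,u-120):u+120]; a=cv2.resize(a,(400,400*a.shape[0]//a.shape[1]),interpolation=cv2.INTER_CUBIC)
b=ims['side'][170:260,270:390]; b=cv2.resize(b,(400,300),interpolation=cv2.INTER_CUBIC)
H=max(a.shape[0],300); f=np.zeros((H,800,3),np.uint8); f[:a.shape[0],:400]=a; f[:300,400:]=b; save(f,'fin7.png')
```

```text
t 15.07 tcp [ 0.4553 -0.0696  0.2289] phi deg -0.59 tilt [-1.    -0.005 -0.006] F [-0.1  0.  -0.6] open 0.0601
wrist box [ 0.6365 -0.1736 -0.0294] deg -1.7 IoU 0.264
toy_duck 0.75 [ 0.462 -0.234  0.01 ]
spool 0.92 [0.453 0.132 0.007]
scene box [ 0.6325 -0.1727 -0.0308] deg -1.8 IoU 0.91
toy_duck 0.6 [ 0.464 -0.234  0.007]
spool 0.6 [ 0.459 -0.401  0.002]
side box [ 0.6359 -0.1681 -0.0807] deg -4.6 IoU 0.816
toy_duck 0.51 [ 0.459 -0.231  0.008]
spool 0.67 [0.455 0.138 0.005]
yellow_stop 0.81 [ 0.626 -0.245  0.01 ]
161 329
```

View pics/fin7.png

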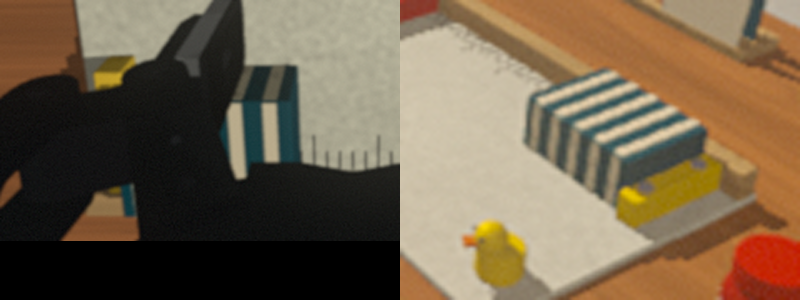

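The side crop shows the box against the fence and the yellow stop, but the wrist view is blocked by a finger. I'll take one look from above the corner.

Emit:
arm_command(
  plan=[
    [[0, -0.028, 0.028, 0, 0, 0, 0.085], [0, -0.028, 0.028, 0, 0, 0, 0.085], [0, -0.028, 0.028, 0, 0, 0, 0.085], [0, -0.028, 0.028, 0, 0, 0, 0.085], [0, -0.01, 0.006, 0, 0, 0, 0.085], [0, 0, 0, 0, 0, 0, 0.085], [0, 0, 0, 0, 0, 0, 0.085]],
  ],
)

```text
t: 16.4
tool_pos: [0.5759, -0.1991, 0.2236]
tool_rot: [0.006, 1.582, -0.01]
contact_force: [0.0, 0.1, 0.4]
opening: 0.0851
```

Run:
```python
from h import *
pose()
im=get_image('wrist'); boxfit('wrist',[.633,-.17,.0],None,im); save(cv2.resize(im[120:360,100:400],(750,600),interpolation=cv2.INTER_CUBIC),'w8.png')
```

```text
t 16.4 tcp [ 0.5759 -0.1991  0.2236] phi deg -0.6 tilt [-1.    -0.003 -0.011] F [0.  0.1 0.4] open 0.0851
wrist box [ 0.6345 -0.1727 -0.0021] deg -0.1 IoU 0.975
```

View pics/w8.png

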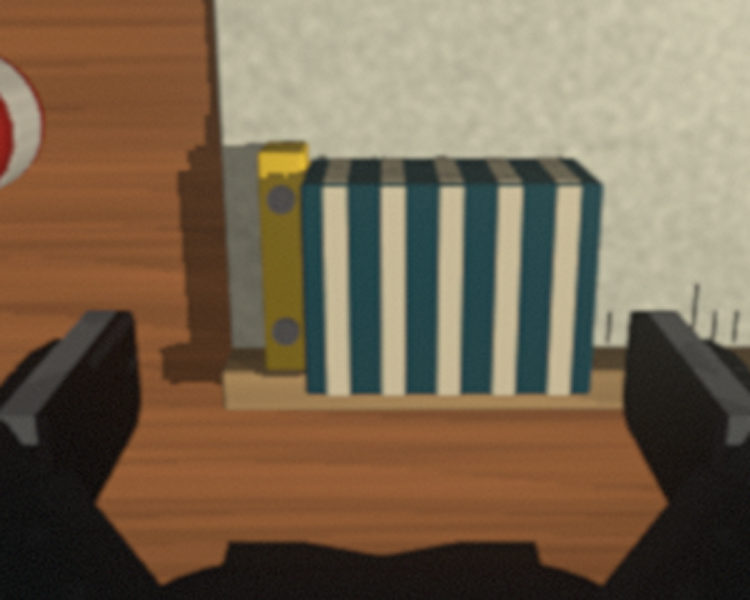

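From above there is no gap visible between the yellow stop (x≈303) and the box end, or at the fence. The box is square (yaw about -0.1°) and the hand is clear above it, so I'm handing in.

```bash
python3 -c "
from h import *
print(finish_job())"
```

```text
the job is handed in; nothing more can be done
None
```

The teal striped box is home in the yellow-stop corner, with one long side against the fence and its end against the stop. I handed the job in at about 16.5 s of the 64 s allowed.

**What I did:** I pushed the box square onto the fence with both open fingertips, then slid it along the fence to the yellow stop at the -y end. A last push seated it against the fence again, and I drew the hand clear above it.

**Contact checks:**
- **Fence:** the hand stalled at x ≈ 0.578 m on both pushes, at 17 to 19 N.
- **Yellow stop:** the hand stalled at y ≈ -0.101 m at 19 N, where the stop was expected. I did not push on the stop again after the last fence push.

**Final look from above:** the wrist-camera fit put the box at (0.6345, -0.173) with yaw -0.1°, against a target of about (0.633, -0.172). No gap was visible at the fence or the stop.

**Other things:** the duck and the spool were found where they started, within measuring error. I did not re-measure the pot, tins or car, but the hand stayed away from them.

**Disagreements:** the scene and side fits gave yaws of -2° to -5°, with the box partly hidden in those views. I relied on the unobstructed wrist view and the contact forces instead.

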